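Work a length of profile past the retaining post into its bay

ROBOT

A 6-joint arm with a two-finger parallel gripper is mounted at the origin on a cart in front of the work surface, level with it; the furniture and walls round the work are solid. World frame = base frame: x ahead of the robot, y to its left, z up, the work surface at z = 0. Lengths are in m, angles in rad, forces in N, time in s.
With the tool pointing down it reaches from about 0.25 to 0.775 m from the base axis. Payload 4 kg.
Tool frame: the origin (TCP) lies at the very end of the fingers, on their centre line; the grasp point (between the pads) lies 19 mm behind it; x points along the fingers, z is the direction in which the jaws open and shut, and the axes are right-handed (so a half turn about x gives the same grasp; the last joint's range is limited). The gripper opens to 94 mm and grips with 3 to 60 N. Pads are 16 mm wide; open, the fingers measure 119 mm over their backs; the gripper's body (75 mm by 177 mm) begins 78 mm behind the grasp point.
Start: joints at [-1.425, 0.087, 1.371, -0, 1.684, -0.103], TCP at [0.135, -0.533, 0.206] pointing down, gripper open.
Joint ranges: [-3.1, 3.1], [-0.76, 2.03], [0.27, 2.55], [-1.08, 4.22], [0.17, 2.65], [-2.57, 2.57]. Speed limits (rad/s): [2.79, 2.79, 3.14, 3.14, 3.14, 3.14].

INTERFACE

Orientations are given as a unit quaternion [x, y, z, w].
In Python, from plant import ctrl, cams, sign_off, nets gives the robot as it stands. The module is installed in compiled form; this text tells all that it offers.
- The arm moves only by the tool apply_moves, never from a script. Its argument "targets" is text: rows parted by semicolons, each of 6 numbers parted by spaces: the shift along the tool's x, y, z in units of 30 mm (1.0 is 30 mm), then the turn, a rotation vector about the tool's x, y, z in units of 10 degrees (1.0 is 10 degrees). A call has 1 to 10 rows; each row is the pose to reach, as a shift and turn from the pose commanded when the call began, along the tool's axes at that moment; what a row does not reach only later rows make up. A row lasts 1/8 s, in which the tool goes at most 62.5 mm and 10.7 degrees, less where a joint would pass 70% of its speed; a pose out of reach is approached as far as the arm can. A call with a gripper value outside its range is refused whole. "jaw" is the opening, from -1 (shut) to 1 (fully open), set as the call begins (left out, the last holds). The fingers move at their own pace and stop on an object; "newtons" is the grip in N (left out, the last holds). Time passes only in rows, so rows that repeat a pose let the fingers close. It gives the time, the measured TCP pose, the force and the opening at its end, in the units of the state.
- ctrl.read_state(): the state, without advancing time (a new reading comes with each control period).
- cams.grab_frame(name): name is "scene" or "top" or "wrist"; returns the picture (480x640x3 uint8, red, green, blue); there is no depth.
- cams.camera_params(name): a dict with "mtx" (3x3 intrinsics, pixels), "extrinsics" (4x4, takes a point from camera to world coordinates). Camera axes: x right, y down, z forward; pixel columns grow to the right and rows downward; lengths in m; the calibration is good to about 2 mm. A picture is of the moment at which its call begins: read the wrist's pose just before it. camera_params takes no time and is no camera call; for the wrist camera it gives the pose at the moment of the call.
- sign_off(): hands the job in, once; it reports no verdict.
Trained networks look in the newest picture that a camera, given by its name, has taken for a name from the list of things; names that differ only in an ending like _2 or _b are one class to them, and where a whole thing is asked for, a point or a joint stands for the part that bears it (a point fixed in the world has none). Each returns a list of dicts, best first, with "conf" (0 to 1); they miss things now and then, are a little off and sometimes report something else, mostly with a low value. They report only what shows in the picture. A call takes as long as a camera call.
- nets.regions_of(camera, target): "pixels" (480x640 bool, what is visible of it) and "at" ([column, row] in pixels, amid what is visible of it).
- nets.mark_of(camera, target): "at" ([column, row] in pixels: a listed point, or the origin of a listed thing).
The state is a dict: "time_s": time; "joint_pos": joint angles; "qvel": joint speeds; "tau": joint torques, N m; "eef_pos": TCP position; "orientation": TCP orientation; "ft_force": force on the tool from outside, world axes, zero at the start; "torque": the same for the moment, N m; "opening": opening from 0.0 (shut) to 1.0 (fully open).
Only numpy, scipy, OpenCV 4.12 (cv2) and the standard library are available. Lean on these libraries where they do the work, as an engineer would, in place of code of your own. Each camera call takes 0.05 s, during which the arm holds its last target. There are 200 camera calls.

TASK

Put the loose length of slotted aluminium profile away in the open-ended bay on the cabinet top: push one end and then the other so that it angles past the post standing before the mouth, then bring it straight and push it fully home against the end of the bay. Only push it along the surface, never lift or carry it, and leave the tweezers, the bracket and the tape roll where they are.

Things in the scene. Friction and masses are not known exactly. Their poses are not given: they have to be found in the camera images.
- bar: loose bar of slotted aluminium profile, 150 long x 24 wide x 22 mm high, about 0.16 kg (varies by a third), lying flat. Origin at the centre of its underside, x along its length, z up; both ends are alike.
- rack: fixed grey steel bay with its post. Origin on the surface (z = 0) at the middle of the mouth; x points into the bay (to the robot's left), y towards the robot, z up. Inside 52 mm wide (y = -26 to 26) and 110 mm deep; walls 5 mm thick, 26 mm high, no floor or roof. Lips at the mouth flare out to x = -12 mm, y = +-38 mm. The instrument case (145 mm high) is 45 mm or more beyond the axis (-y).
- bay_end (a point): middle of the inner face of the bay's end wall, on the surface, at x = +110 mm of the rack. With the bar home against it, the bar's centre is at x = 35 mm and 40 mm of the bar stick out of the mouth.
- post (a point): top centre of the fixed round steel post, on the bay's axis 120 mm before the mouth (x = -120 mm of the rack): 24 mm in diameter (28 mm at its 4 mm high foot), 45 mm high. The bar starts beside it on the robot's side (+y), about parallel to the bay, one end between post and mouth. A straight bar cannot pass. 66 mm lie free between the post's foot and a bar that is home.
- frame_bar (a point): fixed obstacle: the point on the surface under the middle of the lower crossbar (40 mm square, 510 to 550 mm up) of the frame that stands along the cabinet's front edge, between the robot and the work; y along the bar, to the left. Its uprights, 50 mm square and 940 mm high, stand 292 mm to either side of this point; a second crossbar is at 900 to 940 mm. Reach in under the lower bar.
- tweezers: steel tweezers lying flat, 124x12x9 mm, beyond the bar, near the instrument case; leave alone. Origin: centre of the underside, x along them.
- t_bracket: die-cast corner bracket, 36x38x36 mm, at the right edge of the cabinet top; leave alone. Origin: centre of the underside.
- tape_small: narrow amber tape roll lying flat, 66 mm across, 8 mm high, left of the instrument case; leave alone. Origin: centre of the underside.

How it is judged:
By the outcome, as a careful person would: the job done as asked, in the order asked, and still so for the second after the job is handed in, with the robot touching nothing.
It also fails if it takes over 72 s, if anything falls off the work surface, if the arm or the gripper's body presses on something with over 40 N, if the wrist force passes 120 N, or if a joint passes its speed limit or range.

## Working session

There is one attempt and no reset: what is moved stays moved. The work goes in short steps, Python scripts to look and compute and a tool call to move; the robot and the scene stay as the last step left them, time stands still between calls to the robot, and variables do not carry over. Pictures are saved under pics/ and viewed, about 8 in all and at most 12, crops included, and the job is handed in when it is done.

Besides the shell and the picture viewer there is one more tool, called by a JSON object that holds its "method" and its "body", one argument or row to a line. apply_moves: Moves the arm, as the interface text tells. Its arguments: {"type":"object","properties":{"targets":{"type":"string"},"jaw":{"type":"number"},"newtons":{"type":"number"}},"required":["targets"]}

```bash
mkdir -p pics; ls
cat > h.py <<'E'
import numpy as np, cv2
from scipy.spatial.transform import Rotation as R
from plant import ctrl, cams, sign_off, nets
def save(cam,name):
    f=cams.grab_frame(cam); cv2.imwrite(f'pics/{name}.png',f[:,:,::-1]); return f
def ray(cam,uv,P=None):
    P=P or cams.camera_params(cam); K=np.array(P['mtx']);T=np.array(P['extrinsics'])
    d=T[:3,:3]@np.linalg.solve(K,[uv[0],uv[1],1.]); return T[:3,3],d
def atz(cam,uv,z,P=None):
    o,d=ray(cam,uv,P); return o+d*(z-o[2])/d[2]
def proj(cam,p,P=None):
    P=P or cams.camera_params(cam); K=np.array(P['mtx']);T=np.linalg.inv(np.array(P['extrinsics']))
    q=K@(T[:3,:3]@np.asarray(p,float)+T[:3,3]); return q[:2]/q[2]
def tri(rs):
    A=np.zeros((3,3));b=np.zeros(3)
    for o,d in rs:
        d=d/np.linalg.norm(d);M=np.eye(3)-np.outer(d,d);A+=M;b+=M@o
    return np.linalg.solve(A,b)
E
python3 - <<'E'
from h import *
np.set_printoptions(precision=4,suppress=True)
s=ctrl.read_state();print(s['time_s'],s['eef_pos'],s['orientation'],R.from_quat(s['orientation']).as_matrix())
for c in ['scene','top']:
    save(c,c+'0');P=cams.camera_params(c);print(c,np.array(P['extrinsics'])[:3,3])
    for n in ['bar','rack','post','bay_end','frame_bar','tweezers','t_bracket','tape_small']:
        r=nets.mark_of(c,n)
        for q in r[:2]: print(n,round(q['conf'],2),q['at'],atz(c,q['at'],0.045 if n=='post' else 0,P))
print(ctrl.read_state()['time_s'])
E
```

```text
pics
0.0 [ 0.1353 -0.5325  0.2043] [ 0.4346  0.5587 -0.4336  0.5576] [[-0.0003  0.9692  0.2463]
 [ 0.0021  0.2463 -0.9692]
 [-1.      0.0002 -0.0021]]
scene [-0.2372 -1.0153  0.8622]
bar 0.73 [335.5, 274.2] [ 0.5098 -0.2028  0.    ]
bar 0.23 [403.1, 277.7] [ 0.6245 -0.3141  0.    ]
post 0.62 [329.6, 241.1] [ 0.5458 -0.1383  0.045 ]
bay_end 0.76 [254.3, 233.0] [0.4611 0.0615 0.    ]
tweezers 0.46 [403.1, 279.3] [ 0.6201 -0.3183  0.    ]
t_bracket 0.65 [436.5, 316.8] [ 0.5806 -0.4549  0.    ]
top [ 0.344  -0.1569  1.2421]
bar 0.39 [377.2, 205.4] [ 0.6252 -0.3068  0.    ]
rack 0.71 [261.1, 252.1] [ 0.5051 -0.0221  0.    ]
post 0.92 [313.2, 232.4] [ 0.5478 -0.1491  0.045 ]
bay_end 0.55 [216.9, 267.5] [0.4661 0.0844 0.    ]
tweezers 0.6 [373.5, 207.0] [ 0.621  -0.2976  0.    ]
tape_small 0.82 [199.2, 223.8] [0.5737 0.1325 0.    ]
tape_small 0.66 [219.8, 263.5] [0.476  0.0777 0.    ]
0.9
```

View pics/scene0.png

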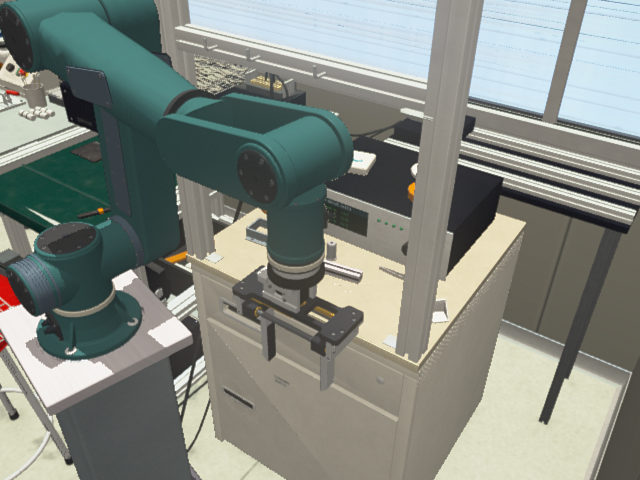

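View pics/top0.png

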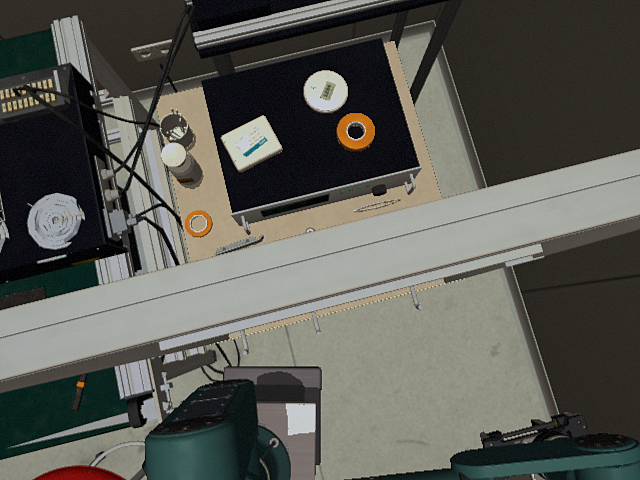

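The scene picture shows the bar at about (335,274), the post at (330,245), the rack left of it at (255,232), and the frame's right upright at (435,150). In the top picture the frame bar hides the work. Next I'll locate the frame and the arm.

Run:
```python
from h import *
np.set_printoptions(precision=4,suppress=True)
f=cv2.imread('pics/scene0.png');cv2.imwrite('pics/c1.png',cv2.resize(f[190:350,170:450],None,fx=2.8,fy=2.8,interpolation=cv2.INTER_CUBIC))
P=cams.camera_params('top');
# upper bar edges in top view, z=.94
for uv in [(100,308),(100,360),(500,184),(500,238)]: print('top',uv,atz('top',uv,.94,P))
for uv in [(412,352),(398,340),(425,358)]: print('scene upright foot',atz('scene',uv,0))
for uv in [(205,262),(193,258),(218,256)]: print('left foot',atz('scene',uv,0))
# wrist disc on arm plane
a=-1.425; n=np.array([-np.sin(a),np.cos(a),0])  # left normal
for uv in [(258,172),(28,25),(20,275)]:
    o,d=ray('scene',uv)
    for off in (-.12,-.05,0,.05,.12):
        t=(off-n@o)/(n@d);p=o+t*d;print(uv,off,'radial',p@[np.cos(a),np.sin(a),0],'z',p[2])
print(cams.camera_params('wrist'))
save('wrist','w0')
```

```text
top (100, 308) [ 0.3492 -0.0309  0.94  ]
top (100, 360) [ 0.3196 -0.0332  0.94  ]
top (500, 184) [ 0.4265 -0.2681  0.94  ]
top (500, 238) [ 0.3933 -0.2666  0.94  ]
scene upright foot [ 0.4609 -0.4928 -0.    ]
scene upright foot [ 0.4639 -0.4508  0.    ]
scene upright foot [ 0.4687 -0.5208  0.    ]
left foot [0.2969 0.0335 0.    ]
left foot [0.2829 0.0659 0.    ]
left foot [0.3343 0.0346 0.    ]
(258, 172) -0.12 radial 0.6801220872400707 z 0.6537448125952082
(258, 172) -0.05 radial 0.6027214169766608 z 0.5980887589518287
(258, 172) 0 radial 0.547435223931368 z 0.5583344349208432
(258, 172) 0.05 radial 0.4921490308860753 z 0.5185801108898578
(258, 172) 0.12 radial 0.4147483606226654 z 0.46292405724647817
(28, 25) -0.12 radial 0.3563134309079921 z 0.6987102176033736
(28, 25) -0.05 radial 0.192475710499186 z 0.6550571691036022
(28, 25) 0 radial 0.07544876735003878 z 0.6238764201751943
(28, 25) 0.05 radial -0.04157817579910844 z 0.5926956712467861
(28, 25) 0.12 radial -0.20541589620791445 z 0.5490426227470149
(20, 275) -0.12 radial 0.0700638408841304 z 0.23465112111813868
(20, 275) -0.05 radial -0.1701849626849022 z 0.06712275733900941
(20, 275) 0 radial -0.34179125094849705 z -0.052540359646082835
(20, 275) 0.05 radial -0.5133975392120919 z -0.1722034766311752
(20, 275) 0.12 radial -0.753646342781124 z -0.33973184041030435
{'mtx': array([[427.9905,   0.    , 315.9239],
       [  0.    , 427.9905, 234.6414],
       [  0.    ,   0.    ,   1.    ]]), 'extrinsics': array([[ 0.247 , -0.9321, -0.2648,  0.2123],
       [-0.969 , -0.2377, -0.0672, -0.512 ],
       [-0.0003,  0.2732, -0.962 ,  0.3845],
       [ 0.    ,  0.    ,  0.    ,  1.    ]])}
```

View pics/c1.png

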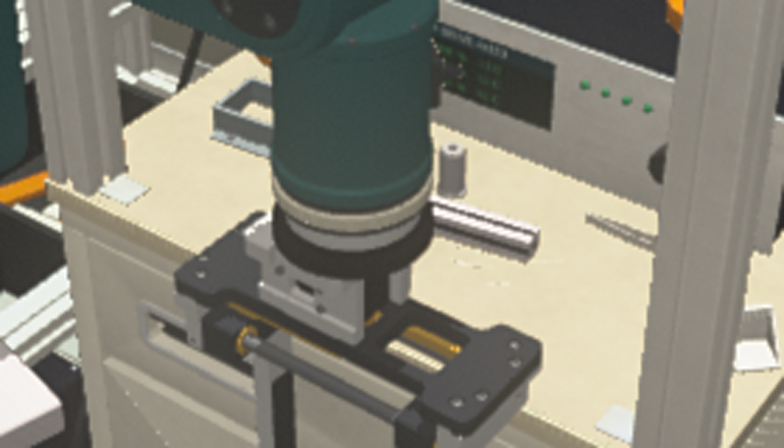

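The crop shows the post at crop (453,165), the bar's right part at (485,225), the rack's left part at (240,120) and the tweezers at (620,235). The bracket is at the right edge. I'll swing in front of the frame, lean the fingers forward, and look with the wrist camera.

{"method": "apply_moves", "body": {
  "targets": "0 2 -2 0 0 0;0 3 -4 0 0 0;0 4 -6 0 0 0;0 5.5 -7.3 0 0 0.7;0 7 -7.3 0 0 1.4;0 8.5 -7.3 0 0 2.1;0 10 -7.3 0 0 3;0 10.7 -7.3 0 0 3;0 10.7 -7.3 0 0 3;0 10.7 -7.3 0 0 3",
  "jaw": -1,
  "newtons": 20
}}

```text
time_s: 2.2
eef_pos: [0.3923, -0.2419, 0.2057]
orientation: [0.563, 0.427, -0.275, 0.652]
ft_force: [-0.1, 0.2, 0.1]
opening: 0.007
```

```bash
cat > look.py <<'E'
from h import *
import sys
np.set_printoptions(precision=4,suppress=True)
s=ctrl.read_state();print(s['time_s'],s['eef_pos'],s['ft_force'],s['joint_pos']);print(R.from_quat(s['orientation']).as_matrix())
P=cams.camera_params('wrist');save('wrist',sys.argv[1])
for n,z in [('bar',0),('rack',0),('post',.045),('bay_end',0),('tweezers',0)]:
    for q in nets.mark_of('wrist',n)[:2]: print(n,round(q['conf'],2),q['at'],atz('wrist',q['at'],z,P))
E
python3 look.py w1
```

```text
2.2 [ 0.3923 -0.2419  0.2057] [-0.0688  0.1681  0.0901] [-1.0649 -0.3368  1.8404  0.5054  1.5017  0.2561]
[[ 0.4843  0.8395  0.2465]
 [ 0.1226  0.2139 -0.9691]
 [-0.8663  0.4995  0.0007]]
bar 0.97 [290.9, 189.9] [ 0.5079 -0.1852  0.    ]
post 0.92 [252.6, 126.4] [ 0.5433 -0.142   0.045 ]
bay_end 0.61 [32.1, 164.4] [0.4697 0.0741 0.    ]
bay_end 0.29 [18.9, 66.3] [0.5711 0.1335 0.    ]
tweezers 0.92 [431.4, 117.3] [ 0.6208 -0.3055  0.    ]
```

View pics/w1.png

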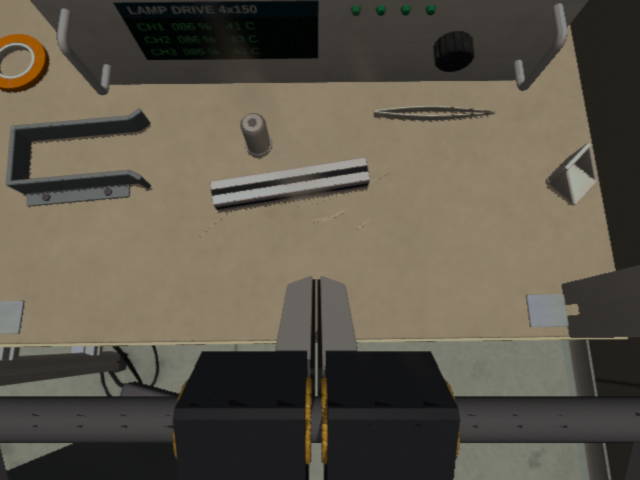

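The wrist view shows the bar from about (213,195) to (368,172), the post top at (254,122), and the bay with its mouth at about x=140, its walls ending at (150,120) and (150,185), and its end wall at column 20. I'll make a metric rectified picture in the rack frame.

```bash
cat >> h.py <<'E'
def rect(f,P,O,ax,z,x0=-270,x1=125,y0=-70,y1=110,s=2):
    "warp to rack coords (mm); col=(x-x0)*s,row=(y-y0)*s"
    ax=np.array(ax);ay=np.array([ax[1],-ax[0]])
    ay=-ay if ay[0]>0 else ay
    c=[(x0,y0),(x1,y0),(x1,y1),(x0,y1)]
    w=[np.r_[O+ax*x/1e3+ay*y/1e3,z] for x,y in c]
    src=np.float32([proj('wrist',p,P) for p in w]);dst=np.float32([((x-x0)*s,(y-y0)*s) for x,y in c])
    return cv2.warpPerspective(f,cv2.getPerspectiveTransform(src,dst),(int((x1-x0)*s),int((y1-y0)*s)))
E
python3 - <<'E'
from h import *
np.set_printoptions(precision=4,suppress=True)
P=cams.camera_params('wrist')
t=tri([ray('scene',(329.6,241.1)),ray('wrist',(252.6,126.4),P),ray('top',(313.2,232.4))]);print('post tri',t)
post=atz('wrist',(254,122),.045,P)[:2];print(post)
e=[atz('wrist',u,.026,P)[:2] for u in [(30,132),(32,183)]];print(e)
E_=np.mean(e,0);ax=(E_-post);print(np.linalg.norm(ax));ax/=np.linalg.norm(ax);O=E_-ax*.11;print('O',O,'ax',ax)
f=cv2.imread('pics/w1.png')
r=rect(f,P,O,ax,.024)
for x in range(-250,126,50): cv2.line(r,((x+270)*2,0),((x+270)*2,8),(0,0,255),1)
cv2.line(r,(0,140),(789,140),(0,0,255),1)
cv2.imwrite('pics/r1.png',r)
E
```

```text
post tri [ 0.5428 -0.1457  0.0507]
[ 0.5482 -0.1422]
[array([0.4944, 0.0688]), array([0.4465, 0.0459])]
0.21413038111744673
O [ 0.5104 -0.0452] ax [-0.363   0.9318]
```

View pics/r1.png

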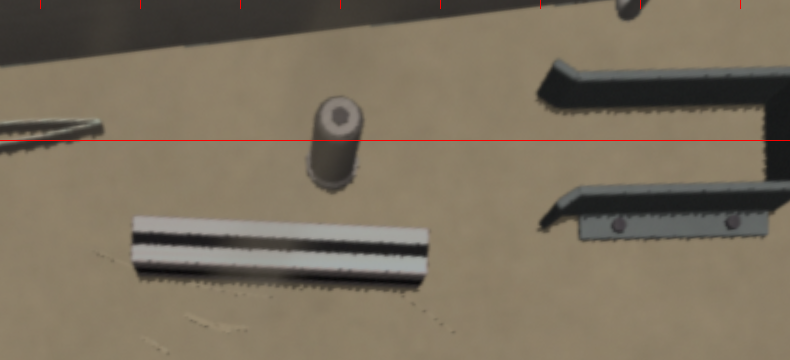

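The rectified view refines the rack pose: mouth at about (0.506,-0.030), axis (-0.338,0.941), and the predicted post and bay end agree with the networks. The bar centre is near rack (-147,51) with its left end about 4° towards the robot. I'll go down beside the bar's left end.

```bash
cat >> h.py <<'E'
O=np.array([.5063,-.0296]);AX=np.array([-.338,.941]);AX/=np.linalg.norm(AX);AY=np.array([-AX[1],AX[0]])
def rk(p): d=np.asarray(p)[:2]-O; return np.array([d@AX,d@AY])*1e3
def units(*wps,tilt=30,yaw=0):
    "rack waypoints (x,y,z mm) -> move rows from the measured pose; orientation: tilt forward, z=-rack x"
    s=ctrl.read_state();p=np.array(s['eef_pos']);M=R.from_quat(s['orientation']).as_matrix()
    t=np.radians(tilt);F=np.r_[-AY,0];U=np.array([0,0,1.])
    D=np.c_[np.sin(t)*F-np.cos(t)*U,np.cos(t)*F+np.sin(t)*U,np.r_[-AX,0]]
    D=R.from_euler('z',yaw,degrees=True).as_matrix()@D
    rv=np.degrees(R.from_matrix(M.T@D).as_rotvec())/10
    print('TCP rack',rk(p),'z',p[2]*1e3)
    for w in wps:
        g=np.r_[O+AX*w[0]/1e3+AY*w[1]/1e3,w[2]/1e3]
        print(w,np.r_[M.T@(g-p)/.03,rv].round(2))
E
python3 -c "
from h import *
units((-82,92,10),(-82,60,10))"
```

```text
TCP rack [-161.44184699  179.02704399] z 205.63239534505004
(-82, 92, 10) [ 6.96 -0.98 -2.92 -0.48  0.28  0.  ]
(-82, 60, 10) [ 7.49 -0.06 -3.02 -0.48  0.28  0.  ]
```

{"method": "apply_moves", "body": {
  "targets": "1.4 -0.2 -0.6 -0.1 0.06 0;2.8 -0.4 -1.2 -0.2 0.12 0;4.2 -0.6 -1.8 -0.3 0.18 0;5.6 -0.8 -2.4 -0.4 0.24 0;6.5 -0.95 -2.8 -0.48 0.28 0;6.96 -0.98 -2.92 -0.48 0.28 0;6.96 -0.98 -2.92 -0.48 0.28 0;6.96 -0.98 -2.92 -0.48 0.28 0"
}}

```text
time_s: 3.5
eef_pos: [0.448, -0.1382, 0.0108]
orientation: [0.542, 0.453, -0.243, 0.664]
ft_force: [0.4, -0.7, -0.3]
opening: 0.006
```

```bash
cat > look2.py <<'E'
from h import *
import sys
np.set_printoptions(precision=3,suppress=True)
s=ctrl.read_state();print('t',s['time_s'],'F',s['ft_force'],'J',s['joint_pos'])
P=cams.camera_params('wrist');f=save('wrist',sys.argv[1])
Q=lambda u,z: rk(atz('wrist',u,z,P)).round(1)
for n,z in [('bar',0),('rack',0),('post',.045),('bay_end',0)]:
    for q in nets.mark_of('wrist',n)[:1]: print(n,round(q['conf'],2),q['at'],Q(q['at'],z))
for q in nets.regions_of('wrist','bar')[:1]:
    m=q['pixels'].astype(np.uint8)
    # project mask to z=.022 plane in rack coords, 2px/mm; report rect
    r=rect(m*255,P,O,AX,.022,-270,125,-90,130);c=max(cv2.findContours((r>127).astype(np.uint8),0,2)[0],key=cv2.contourArea)
    (cx,cy),(w,h),a=cv2.minAreaRect(c);b=cv2.boxPoints(((cx,cy),(w,h),a))/2+[-270,-90]
    print('bar mask conf',round(q['conf'],2),'corners(top+side, z=.022 plane)\n',b.round(1))
r=rect(f[:,:,::-1],P,O,AX,.022,-270,125,-90,130)
for x in range(-250,126,50): cv2.line(r,((x+270)*2,0),((x+270)*2,8),(0,0,255),1)
for y in (-26,0,26): cv2.line(r,(540,(y+90)*2),(789,(y+90)*2),(0,0,255),1)
cv2.imwrite('pics/r_%s.png'%sys.argv[1],r)
E
python3 look2.py w2; python3 -c "
from h import *
units((-82,89,10),(-82,60,10),(-80,50,10))"
```

```text
t 3.5 F [ 0.424 -0.734 -0.25 ] J [-0.774 -0.194  2.145  0.557  1.019  0.194]
bar 0.89 [448.2, 214.6] [-147.1   49.7]
post 0.92 [404.9, 73.5] [-118.8    0.4]
bar mask conf 0.82 corners(top+side, z=.022 plane)
 [[-222.9   60.9]
 [-220.8   31.9]
 [ -71.2   42.5]
 [ -73.3   71.4]]
TCP rack [-82.22928191  91.72372392] z 10.54639849620015
(-82, 89, 10) [ 0.06  0.07 -0.01  0.    0.   -0.  ]
(-82, 60, 10) [ 0.54  0.91 -0.01  0.    0.   -0.  ]
(-80, 50, 10) [ 0.71  1.2  -0.07  0.    0.   -0.  ]
```

View pics/w2.png

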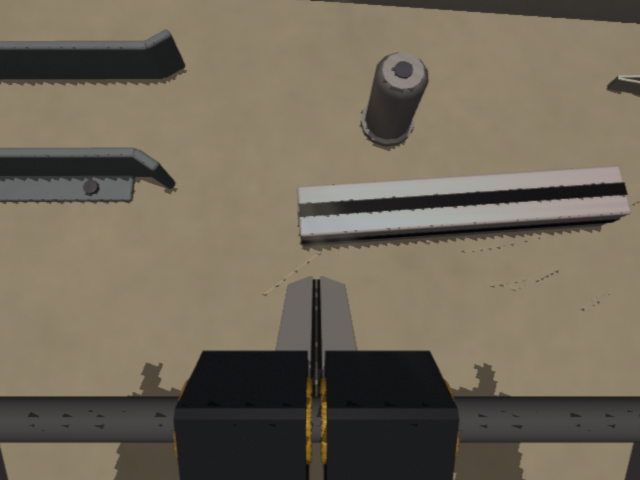

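The picture shows the bar from (300,213) to (627,190), the post foot at (388,130), and the bay walls ending near (180,65) and (172,187). The fingertips are at (316,285), in front of the left end. Now the first push, left end away from the robot.

{"method": "apply_moves", "body": {
  "targets": "0.15 0.25 0 0 0 0;0.27 0.46 0 0 0 0;0.37 0.64 0 0 0 0;0.47 0.81 0 0 0 0;0.57 0.99 0 0 0 0;0.67 1.16 0 0 0 0;0.77 1.33 0 0 0 0;0.85 1.47 0 0 0 0;0.85 1.47 0 0 0 0"
}}

```text
time_s: 4.92
eef_pos: [0.4958, -0.1201, 0.0099]
orientation: [0.542, 0.454, -0.243, 0.664]
ft_force: [0.1, -0.8, 0.3]
opening: 0.006
```

```bash
python3 look2.py w3; python3 -c "
from h import *
units((-82,60,10),(-80,30,10))"
```

```text
t 4.925 F [ 0.079 -0.75   0.274] J [-0.648 -0.113  2.078  0.543  0.947  0.305]
bar 0.57 [460.9, 291.5] [-149.1   37.1]
post 0.67 [415.3, 182.4] [-119.3   -0.9]
bar mask conf 0.84 corners(top+side, z=.022 plane)
 [[-218.9   41.8]
 [ -79.5    6.1]
 [ -72.8   32.3]
 [-212.2   67.9]]
TCP rack [-81.65063943  40.92708041] z 9.908482255062978
(-82, 60, 10) [-0.32 -0.55  0.01  0.   -0.    0.  ]
(-80, 30, 10) [ 0.18  0.32 -0.05  0.   -0.    0.  ]
```

```bash
python3 -c "
from h import *
units((-82,55,10),(-100,55,65),(-150,40,70),(-205,6,70),(-205,6,10),(-205,20,10),(-205,30,10),(-205,34,10),(-205,24,10))"
```

```text
TCP rack [-81.65063943  40.92708041] z 9.908482255062978
(-82, 55, 10) [-0.24 -0.4   0.01  0.   -0.    0.  ]
(-100, 55, 65) [-1.83  0.51  0.61  0.   -0.    0.  ]
(-150, 40, 70) [-1.72  1.03  2.28  0.   -0.    0.  ]
(-205, 6, 70) [-1.16  2.01  4.11  0.   -0.    0.  ]
(-205, 6, 10) [ 0.58  1.01  4.11  0.   -0.    0.  ]
(-205, 20, 10) [ 0.34  0.6   4.11  0.   -0.    0.  ]
(-205, 30, 10) [ 0.18  0.32  4.11  0.   -0.    0.  ]
(-205, 34, 10) [ 0.11  0.2   4.11  0.   -0.    0.  ]
(-205, 24, 10) [ 0.28  0.49  4.11  0.   -0.    0.  ]
```

{"method": "apply_moves", "body": {
  "targets": "-0.24 -0.4 0 0 0 0;-1.83 0.51 0.6 0 0 0;-1.72 1.03 2.28 0 0 0;-1.16 2.01 4.11 0 0 0;-1.16 2.01 4.11 0 0 0;-0.2 1.45 4.11 0 0 0;0.58 1.01 4.11 0 0 0;0.58 1.01 4.11 0 0 0;0.38 0.67 4.11 0 0 0;0.34 0.6 4.11 0 0 0"
}}

```text
time_s: 6.48
eef_pos: [0.5566, -0.23, 0.0119]
orientation: [0.542, 0.453, -0.243, 0.665]
ft_force: [0.6, 0.5, -0.3]
opening: 0.005
```

```bash
python3 look2.py w4; python3 -c "
from h import *
units((-205,34,10),(-205,24,10),(-205,8,10),(-205,8,70))"
```

```text
t 6.475 F [ 0.57  0.46 -0.29] J [-0.753  0.131  1.829  0.558  1.     0.208]
bar 0.7 [200.2, 334.1] [-149.7   37. ]
post 0.63 [97.4, 230.2] [-118.7   -1.6]
bar mask conf 0.58 corners(top+side, z=.022 plane)
 [[-189.3   35.2]
 [ -81.     5.2]
 [ -74.3   29.4]
 [-182.6   59.4]]
TCP rack [-205.24940188   19.73735306] z 10.697352719890407
(-205, 34, 10) [-0.22 -0.42 -0.01  0.01  0.   -0.  ]
(-205, 24, 10) [-0.05 -0.13 -0.01  0.01  0.   -0.  ]
(-205, 8, 10) [ 0.22  0.33 -0.01  0.01  0.   -0.  ]
(-205, 8, 70) [-1.52  1.33 -0.01  0.01  0.   -0.  ]
```

View pics/w4.png

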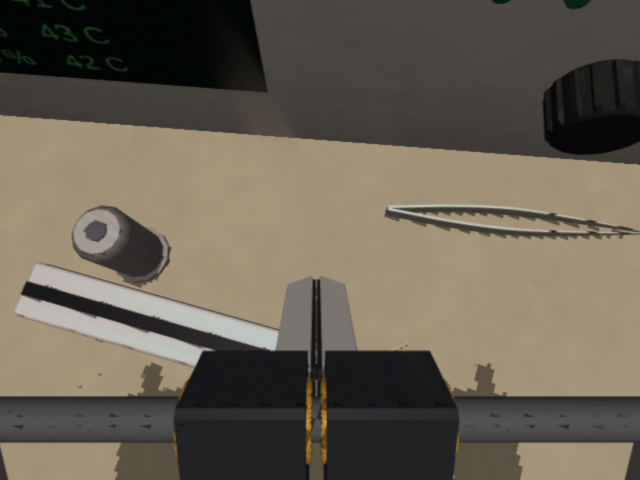

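The finger stands on the far side of the bar by its right end, with the post at (97,230) and its foot at (145,255). The tweezers at (510,215) are clear. I'll nudge the bar 6–7 mm towards the robot to clear the post, nearer the middle so that it shifts rather than turns.

```bash
python3 -c "
from h import *
units((-205,2,10),(-174,0,10),(-174,10,10),(-174,18,10),(-174,2,10),(-174,2,70),(-260,40,70))"
```

```text
TCP rack [-205.24940188   19.73735306] z 10.697352719890407
(-205, 2, 10) [ 0.32  0.5  -0.01  0.01  0.   -0.  ]
(-174, 0, 10) [ 0.35  0.56 -1.04  0.01  0.   -0.  ]
(-174, 10, 10) [ 0.18  0.27 -1.04  0.01  0.   -0.  ]
(-174, 18, 10) [ 0.05  0.04 -1.04  0.01  0.   -0.  ]
(-174, 2, 10) [ 0.32  0.5  -1.04  0.01  0.   -0.  ]
(-174, 2, 70) [-1.42  1.5  -1.04  0.01  0.   -0.  ]
(-260, 40, 70) [-2.05  0.4   1.83  0.01  0.   -0.  ]
```

{"method": "apply_moves", "body": {
  "targets": "0.32 0.5 0 0 0 0;0.35 0.56 -1.04 0 0 0;0.35 0.56 -1.04 0 0 0;0.2 0.3 -1.04 0 0 0;0.12 0.17 -1.04 0 0 0;0.05 0.04 -1.04 0 0 0;0.05 0.04 -1.04 0 0 0;0.32 0.5 -1.04 0 0 0;-1.42 1.5 -1.04 0 0 0;-2.05 0.4 1.83 0 0 0"
}}

```text
time_s: 8.02
eef_pos: [0.5629, -0.2553, 0.0764]
orientation: [0.54, 0.451, -0.24, 0.669]
ft_force: [2.2, 0.2, 0.0]
opening: 0.002
```

```bash
python3 look2.py w5; python3 -c "
from h import *
units((-255,65,60))"
```

```text
t 8.025 F [2.158 0.172 0.004] J [-0.783  0.094  1.726  0.528  1.13   0.25 ]
bar 0.69 [181.4, 348.9] [-148.7   47.3]
post 0.87 [108.9, 255.8] [-119.   -1.]
bar mask conf 0.73 corners(top+side, z=.022 plane)
 [[-194.    46. ]
 [ -81.9    9.4]
 [ -74.    33.7]
 [-186.    70.3]]
TCP rack [-229.55696998   27.18003233] z 68.24262669511916
(-255, 65, 60) [-0.39 -1.23  0.85  0.   -0.02  0.  ]
```

The bar is now at -18° with about 7 mm clearance at the post's foot. Next I'll push the right end along the bar's length, with the fingers turned square to its end.

```bash
python3 -c "
from h import *
units((-252,71,60),(-248,70,9),(-220,61,9),(-191,51.5,9),yaw=-18)"
```

```text
TCP rack [-229.55696998   27.18003233] z 68.24262669511916
(-252, 71, 60) [-0.49 -1.4   0.75  1.56 -0.92  0.01]
(-248, 70, 9) [ 1.   -2.22  0.62  1.56 -0.92  0.01]
(-220, 61, 9) [ 1.15 -1.96 -0.32  1.56 -0.92  0.01]
(-191, 51.5, 9) [ 1.31 -1.69 -1.28  1.56 -0.92  0.01]
```

{"method": "apply_moves", "body": {
  "targets": "-0.49 -1.4 0.75 0.8 -0.46 0;-0.49 -1.4 0.75 1.56 -0.92 0;0.5 -2 0.65 1.56 -0.92 0;1 -2.22 0.62 1.56 -0.92 0;1 -2.22 0.62 1.56 -0.92 0"
}}

```text
time_s: 8.95
eef_pos: [0.5239, -0.2861, 0.0078]
orientation: [0.607, 0.364, -0.345, 0.617]
ft_force: [0.3, 0.4, 0.3]
opening: 0.007
```

```bash
python3 look2.py w6; python3 -c "
from h import *
units((-248,70,9),(-220,61,9),(-191,51.5,9),yaw=-18)"
```

```text
t 8.95 F [0.321 0.378 0.313] J [-0.82   0.07   1.904  0.511  0.875  0.446]
bar 0.69 [104.3, 310.2] [-149.8   45.1]
bar mask conf 0.57 corners(top+side, z=.022 plane)
 [[-227.6   58.2]
 [-120.2   22.9]
 [-112.4   46.5]
 [-219.8   81.8]]
TCP rack [-250.47410073   69.7846895 ] z 11.349377414607748
(-248, 70, 9) [ 0.05 -0.07 -0.08  0.01  0.02 -0.01]
(-220, 61, 9) [ 0.05 -0.07 -1.06  0.01  0.02 -0.01]
(-191, 51.5, 9) [ 0.04 -0.07 -2.07  0.01  0.02 -0.01]
```

View pics/w6.png

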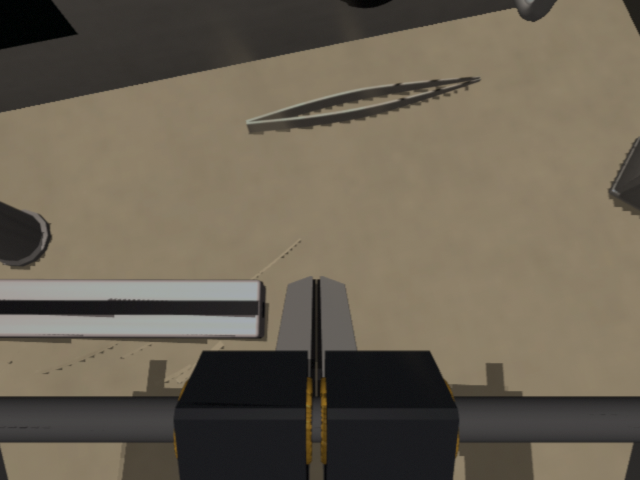

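The finger stands square to the bar's right end at (262,310), about 12 mm off. Pushing along the bar.

{"method": "apply_moves", "body": {
  "targets": "0.02 -0.03 -0.25 0 0 0;0.04 -0.06 -0.45 0 0 0;0.05 -0.07 -0.67 0 0 0;0.05 -0.07 -0.9 0 0 0;0.05 -0.07 -1.13 0 0 0;0.05 -0.07 -1.36 0 0 0;0.05 -0.07 -1.6 0 0 0;0.05 -0.07 -1.83 0 0 0;0.05 -0.07 -2.07 0 0 0;0.05 -0.07 -2.07 0 0 0"
}}

```text
time_s: 10.5
eef_pos: [0.5212, -0.2248, 0.007]
orientation: [0.606, 0.363, -0.344, 0.618]
ft_force: [0.3, 0.6, -0.4]
opening: 0.005
```

```bash
python3 look2.py w7; python3 -c "
from h import *
units((-191,51.5,9),(-162,42,9),(-133,32.5,9),yaw=-18)"
```

```text
t 10.5 F [ 0.275  0.635 -0.382] J [-0.723 -0.016  1.995  0.483  0.825  0.546]
bar 0.84 [127.6, 311.0] [-101.9   30.9]
post 0.63 [102.8, 208.9] [-118.4   -1.1]
bar mask conf 0.69 corners(top+side, z=.022 plane)
 [[-177.3   42.1]
 [ -62.4    3.8]
 [ -54.6   27.2]
 [-169.5   65.5]]
TCP rack [-190.03251352   52.11241152] z 7.257520374912785
(-191, 51.5, 9) [-0.04  0.05  0.02  0.    0.01  0.  ]
(-162, 42, 9) [-0.04  0.06 -0.99  0.    0.01  0.  ]
(-133, 32.5, 9) [-0.04  0.06 -2.01  0.    0.01  0.  ]
```

{"method": "apply_moves", "body": {
  "targets": "0 0 -0.22 0 0 0;0 0 -0.45 0 0 0;0 0 -0.67 0 0 0;0 0 -0.9 0 0 0;0 0 -1.12 0 0 0;0 0 -1.35 0 0 0;0 0 -1.5 0 0 0;0 0 -1.5 0 0 0"
}}

```text
time_s: 11.8
eef_pos: [0.5202, -0.1805, 0.0073]
orientation: [0.606, 0.362, -0.345, 0.618]
ft_force: [-0.3, -1.1, 0.3]
opening: 0.003
```

```bash
python3 look2.py w8; python3 -c "
from h import *
units((-133,32.5,9),(-115,30,9),(-90,30,9),yaw=-18)"
```

```text
t 11.8 F [-0.259 -1.147  0.304] J [-0.638 -0.072  2.048  0.449  0.791  0.644]
bar 0.78 [127.8, 312.0] [-59.7  17.2]
post 0.96 [218.0, 210.1] [-118.1   -1.2]
bar mask conf 0.93 corners(top+side, z=.022 plane)
 [[-135.1   28.2]
 [ -20.    -9.6]
 [ -12.4   13.6]
 [-127.4   51.5]]
TCP rack [-147.39377279   38.12112468] z 7.2935122987904455
(-133, 32.5, 9) [-0.04  0.05 -0.51  0.    0.01 -0.  ]
(-115, 30, 9) [-0.09 -0.04 -1.11  0.    0.01 -0.  ]
(-90, 30, 9) [-0.22 -0.26 -1.9   0.    0.01 -0.  ]
```

View pics/r_w8.png

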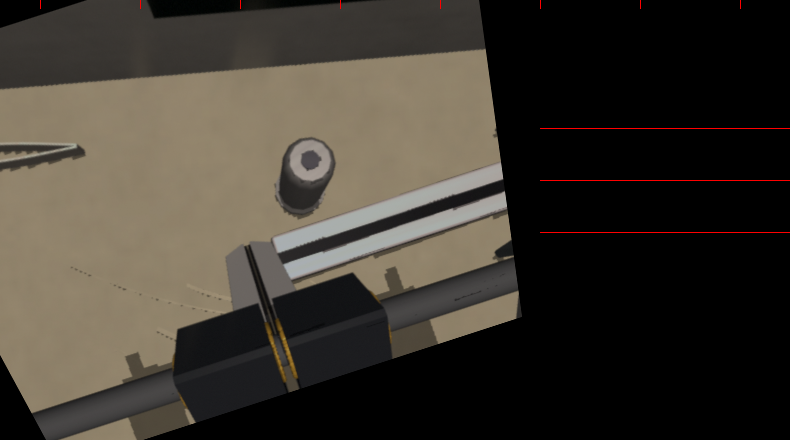

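The rectified view shows the bar angled past the post (top at (310,160)). Its right end is at (283,260), held by the finger, and its tip is just inside the mouth. I'll go on past the post, easing the angle.

```bash
python3 -c "
from h import *
units((-133,33,9),yaw=-18)
units((-115,30,9),yaw=-15)
units((-95,26,9),(-88,24,9),(-80,22,9),yaw=-12)"
```

```text
TCP rack [-147.39377279   38.12112468] z 7.2935122987904455
(-133, 33, 9) [-0.04  0.04 -0.51  0.    0.01 -0.  ]
TCP rack [-147.39377279   38.12112468] z 7.2935122987904455
(-115, 30, 9) [-0.09 -0.04 -1.11 -0.26  0.16 -0.  ]
TCP rack [-147.39377279   38.12112468] z 7.2935122987904455
(-95, 26, 9) [-0.13 -0.11 -1.79 -0.52  0.31  0.  ]
(-88, 24, 9) [-0.14 -0.11 -2.03 -0.52  0.31  0.  ]
(-80, 22, 9) [-0.15 -0.13 -2.3  -0.52  0.31  0.  ]
```

{"method": "apply_moves", "body": {
  "targets": "-0.02 0.02 -0.25 0 0 0;-0.04 0.04 -0.51 0 0 0;-0.06 0 -0.81 -0.13 0.08 0;-0.09 -0.04 -1.11 -0.26 0.16 0;-0.1 -0.06 -1.34 -0.35 0.21 0;-0.11 -0.08 -1.56 -0.43 0.26 0;-0.13 -0.11 -1.79 -0.52 0.31 0;-0.13 -0.11 -1.79 -0.52 0.31 0"
}}

```text
time_s: 13.1
eef_pos: [0.5137, -0.1271, 0.0089]
orientation: [0.587, 0.394, -0.311, 0.635]
ft_force: [0.2, 0.8, 0.3]
opening: 0.007
```

```bash
python3 look2.py w9; python3 -c "
from h import *
units((-95,26,9),(-88,24,9),(-80,22,9),yaw=-12)"
```

```text
t 13.1 F [0.238 0.764 0.273] J [-0.57  -0.122  2.089  0.461  0.816  0.606]
bar 0.78 [127.6, 299.0] [-5.4  8. ]
post 0.56 [367.3, 205.3] [-118.6   -0.6]
bar mask conf 0.82 corners(top+side, z=.022 plane)
 [[-81.7  17.6]
 [ 37.3 -19.2]
 [ 44.5   4.2]
 [-74.5  41. ]]
TCP rack [-94.86784771  26.00018617] z 8.973105790848766
(-95, 26, 9) [-0.    0.    0.    0.    0.01 -0.  ]
(-88, 24, 9) [ 0.01  0.02 -0.24  0.    0.01 -0.  ]
(-80, 22, 9) [ 0.01  0.02 -0.51  0.    0.01 -0.  ]
```

View pics/r_w9.png

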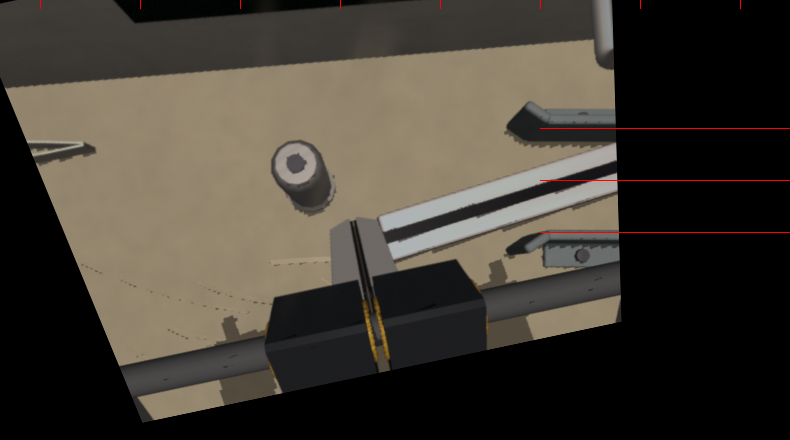

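The view shows the bar past the post, its right end at (388,240) and its tip inside the bay against the far wall side. One small push further, then back out to come round to the near side.

{"method": "apply_moves", "body": {
  "targets": "0 0.01 -0.17 0 0 0;0.01 0.02 -0.34 0 0 0;0.01 0.02 -0.51 0 0 0;0.01 0.02 -0.51 0 0 0;0 0 -0.3 0 0 0;-0.6 -1 -0.1 0.26 -0.15 0;-0.85 -1.45 -0.2 0.5 -0.3 0;-0.85 -1.45 -0.2 1.04 -0.6 0;-0.85 -1.45 -0.2 1.04 -0.6 0"
}}

```text
time_s: 14.52
eef_pos: [0.463, -0.1281, 0.0094]
orientation: [0.624, 0.331, -0.375, 0.6]
ft_force: [0.1, -0.3, -0.0]
opening: 0.001
```

```bash
python3 look2.py w10; python3 -c "
from h import *
units((-50,72,10),(-50,45,10),(-50,30,10),(-50,20,10))"
```

```text
t 14.525 F [ 0.073 -0.325 -0.011] J [-0.563 -0.288  2.218  0.345  0.769  0.884]
bar 0.92 [98.6, 238.0] [9.3 4.1]
post 0.85 [336.4, 83.1] [-118.7   -0.7]
bar mask conf 0.56 corners(top+side, z=.022 plane)
 [[-68.9  14.5]
 [ 37.8 -15.3]
 [ 45.8  13.3]
 [-60.9  43.1]]
TCP rack [-78.83253873  73.99967287] z 9.349620472648944
(-50, 72, 10) [-0.18 -0.27 -0.91 -2.08  1.2  -0.  ]
(-50, 45, 10) [ 0.23  0.44 -1.27 -2.08  1.2  -0.  ]
(-50, 30, 10) [ 0.45  0.83 -1.47 -2.08  1.2  -0.  ]
(-50, 20, 10) [ 0.61  1.1  -1.61 -2.08  1.2  -0.  ]
```

{"method": "apply_moves", "body": {
  "targets": "-0.09 -0.13 -0.45 -0.9 0.5 0;-0.18 -0.27 -0.91 -1.8 1.04 0;-0.18 -0.27 -0.91 -2.08 1.2 0;0.1 0.2 -1.15 -2.08 1.2 0;0.23 0.44 -1.27 -2.08 1.2 0;0.32 0.6 -1.35 -2.08 1.2 0;0.4 0.74 -1.42 -2.08 1.2 0;0.48 0.87 -1.49 -2.08 1.2 0;0.55 1 -1.56 -2.08 1.2 0;0.6 1.08 -1.6 -2.08 1.2 0"
}}

```text
time_s: 16.08
eef_pos: [0.5039, -0.0832, 0.0099]
orientation: [0.542, 0.453, -0.243, 0.664]
ft_force: [-0.6, -1.2, 0.2]
opening: 0.004
```

```bash
python3 look2.py w11; python3 -c "
from h import *
units((-50,18,10),(-50,35,10),(-90,70,70))"
```

```text
t 16.075 F [-0.551 -1.176  0.183] J [-0.552 -0.135  2.098  0.52   0.902  0.403]
bar 0.87 [193.0, 248.4] [12.1 -3.8]
post 0.71 [497.8, 231.7] [-118.1   -0.7]
bar mask conf 0.91 corners(top+side, z=.022 plane)
 [[-64.2 -10.9]
 [ 85.5 -22.6]
 [ 87.6   4.8]
 [-62.1  16.4]]
TCP rack [-49.65841024  20.70924708] z 9.915241404765935
(-50, 18, 10) [0.04 0.08 0.01 0.   0.01 0.  ]
(-50, 35, 10) [-0.24 -0.41  0.01  0.    0.01  0.  ]
(-90, 70, 70) [-2.55 -0.42  1.35  0.    0.01  0.  ]
```

View pics/r_w11.png

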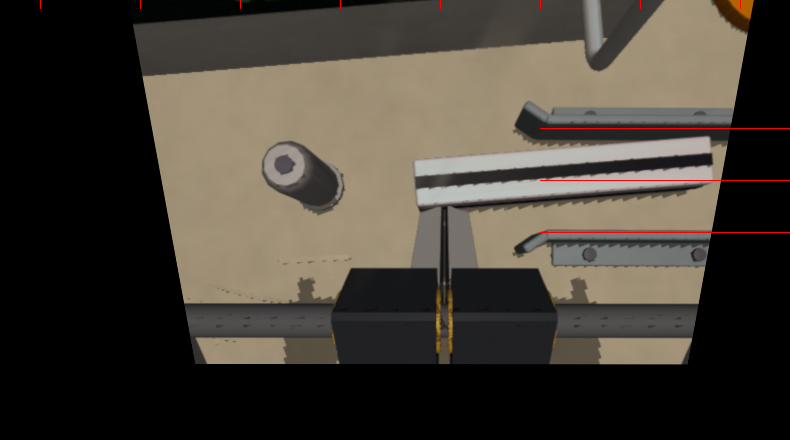

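The view shows the bar nearly straight (about -4.5°) with its right end at (415,182) and the post at (285,165). The gap between them is about 42 mm. I'll lift, go down into that gap, and push home with a square finger.

```bash
python3 -c "
from h import *
units((-50,32,10),(-65,40,70),(-84,-6,70),(-84,-6,10))"
```

```text
TCP rack [-49.65841024  20.70924708] z 9.915241404765935
(-50, 32, 10) [-0.19 -0.32  0.01  0.    0.01  0.  ]
(-65, 40, 70) [-2.06  0.44  0.51  0.    0.01  0.  ]
(-84, -6, 70) [-1.29  1.77  1.15  0.    0.01  0.  ]
(-84, -6, 10) [0.44 0.77 1.14 0.   0.01 0.  ]
```

{"method": "apply_moves", "body": {
  "targets": "-0.19 -0.32 0 0 0 0;-0.19 -0.32 0 0 0 0;-2.06 0.44 0.51 0 0 0;-2.06 0.44 0.51 0 0 0;-1.29 1.77 1.15 0 0 0;-1.29 1.77 1.15 0 0 0;-1.29 1.77 1.15 0 0 0"
}}

```text
time_s: 17.25
eef_pos: [0.5393, -0.1061, 0.0687]
orientation: [0.542, 0.454, -0.244, 0.664]
ft_force: [-0.9, 0.2, -0.2]
opening: 0.004
```

```bash
python3 look2.py w12; python3 -c "
from h import *
units((-84,-6,10),(-70,-6,10),(-52,-5,10))"
```

```text
t 17.25 F [-0.892  0.195 -0.186] J [-0.554 -0.114  1.945  0.476  1.021  0.479]
bar 0.84 [159.8, 310.8] [13.4 -3.3]
post 0.81 [389.0, 310.2] [-118.4   -0.7]
bar mask conf 0.64 corners(top+side, z=.022 plane)
 [[-63.7 -11.2]
 [ 85.9 -22.6]
 [ 87.8   2.3]
 [-61.8  13.7]]
TCP rack [-83.97230535  -5.54493288] z 70.13251896336624
(-84, -6, 10) [ 1.74 -0.99 -0.    0.    0.01 -0.  ]
(-70, -6, 10) [ 1.74 -0.99 -0.47  0.    0.01 -0.  ]
(-52, -5, 10) [ 1.73 -1.02 -1.07  0.    0.01 -0.  ]
```

View pics/w12.png

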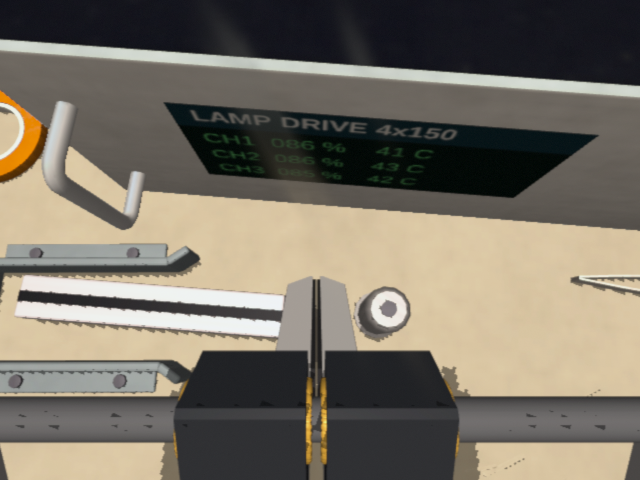

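The fingertips at (316,285) sit over the gap between the bar's right end (285,315) and the post (388,310). Going down, then pushing home.

{"method": "apply_moves", "body": {
  "targets": "0.9 -0.5 0 0 0 0;1.74 -0.99 0 0 0 0;1.74 -0.99 0 0 0 0;1.74 -0.99 -0.25 0 0 0;1.74 -0.99 -0.45 0 0 0;1.74 -1 -0.62 0 0 0;1.74 -1 -0.8 0 0 0;1.73 -1.02 -0.94 0 0 0;1.73 -1.02 -1.04 0 0 0;1.73 -1.02 -1.04 0 0 0"
}}

```text
time_s: 18.8
eef_pos: [0.5293, -0.0775, 0.0098]
orientation: [0.542, 0.453, -0.243, 0.664]
ft_force: [0.8, -1.8, 1.3]
opening: 0.002
```

```bash
python3 look2.py w13; python3 -c "
from h import *
units((-52,-5,10),(-48,-5,10))"
```

```text
t 18.8 F [ 0.77  -1.784  1.322] J [-0.504 -0.082  2.051  0.51   0.875  0.448]
post 0.7 [495.4, 297.5] [-117.8   -1.4]
bar mask conf 0.84 corners(top+side, z=.022 plane)
 [[-39.1 -10.6]
 [ 85.4 -20.2]
 [ 87.4   4.8]
 [-37.2  14.4]]
TCP rack [-52.89312316  -5.33125225] z 9.501693405306662
(-52, -5, 10) [-0.02 -0.   -0.03  0.    0.    0.  ]
(-48, -5, 10) [-0.02 -0.   -0.16  0.    0.    0.  ]
```

{"method": "apply_moves", "body": {
  "targets": "0 0 -0.04 0 0 0;0 0 -0.08 0 0 0;0 0 -0.11 0 0 0;0 0 -0.11 0 0 0"
}}

```text
time_s: 19.6
eef_pos: [0.5298, -0.0769, 0.0109]
orientation: [0.542, 0.451, -0.244, 0.666]
ft_force: [2.3, -6.4, -0.4]
opening: 0.005
```

```bash
python3 look2.py w14; python3 -c "
from h import *
units((-48,-5,10))"
```

```text
t 19.6 F [ 2.314 -6.383 -0.365] J [-0.5   -0.087  2.054  0.507  0.869  0.455]
bar 0.79 [131.1, 304.6] [36.7 -3.3]
post 0.6 [496.5, 300.8] [-118.1   -0.6]
bar mask conf 0.62 corners(top+side, z=.022 plane)
 [[-38.6 -11.1]
 [ 86.  -20. ]
 [ 87.7   4.4]
 [-36.8  13.3]]
TCP rack [-52.49083714  -6.04197063] z 10.875992924106768
(-48, -5, 10) [ 0.01 -0.04 -0.15  0.01  0.04 -0.01]
```

Force shows contact with the end wall (6.8 N), but the bar still lies about 4° off. I'll straighten it from the near side at the right end, then press home again.

```bash
python3 -c "
from h import *
units((-60,-5,10),(-60,-5,65),(-33,45,65),(-33,45,10),(-33,21,10),(-33,12,10))"
```

```text
TCP rack [-52.49083714  -6.04197063] z 10.875992924106768
(-60, -5, 10) [ 0.01 -0.05  0.25  0.01  0.04 -0.01]
(-60, -5, 65) [-1.58  0.87  0.26  0.01  0.04 -0.01]
(-33, 45, 65) [-2.42 -0.57 -0.63  0.01  0.04 -0.01]
(-33, 45, 10) [-0.83 -1.49 -0.65  0.01  0.04 -0.01]
(-33, 21, 10) [-0.43 -0.79 -0.65  0.01  0.04 -0.01]
(-33, 12, 10) [-0.28 -0.53 -0.65  0.01  0.04 -0.01]
```

{"method": "apply_moves", "body": {
  "targets": "0 0 0.3 0 0 0;-1.58 0.87 0.3 0 0 0;-2.42 -0.57 -0.57 0 0 0;-2.42 -0.57 -0.57 0 0 0;-0.83 -1.49 -0.57 0 0 0;-0.83 -1.49 -0.57 0 0 0;-0.5 -0.92 -0.57 0 0 0;-0.4 -0.74 -0.57 0 0 0;-0.3 -0.57 -0.57 0 0 0;-0.3 -0.57 -0.57 0 0 0"
}}

```text
time_s: 21.15
eef_pos: [0.5044, -0.0647, 0.0092]
orientation: [0.542, 0.453, -0.243, 0.664]
ft_force: [-0.5, -0.2, 0.2]
opening: -0.0
```

```bash
python3 look2.py w15; python3 -c "
from h import *
units((-33,10,10),(-33,30,10))"
```

```text
t 21.15 F [-0.528 -0.222  0.202] J [-0.507 -0.149  2.111  0.508  0.883  0.449]
bar 0.84 [175.2, 255.0] [37.5 -7.1]
post 0.78 [549.3, 248.8] [-119.4   -0.7]
bay_end 0.91 [22.7, 266.5] [110.6  -1.3]
bar mask conf 0.69 corners(top+side, z=.022 plane)
 [[-38.2 -18.9]
 [109.  -20.9]
 [109.4   5.8]
 [-37.8   7.8]]
TCP rack [-32.53308756  14.09858244] z 8.939350316523015
(-33, 10, 10) [0.04 0.14 0.02 0.   0.01 0.  ]
(-33, 30, 10) [-0.3  -0.44  0.02  0.    0.01  0.  ]
```

Now the bar is about -0.8°. I'll retreat and press once more on the end.

```bash
python3 -c "
from h import *
units((-33,35,10),(-45,40,65),(-66,-11,65),(-66,-11,10),(-54,-11,10),(-50,-11,10))"
```

```text
TCP rack [-32.53308756  14.09858244] z 8.939350316523015
(-33, 35, 10) [-0.38 -0.59  0.02  0.    0.01  0.  ]
(-45, 40, 65) [-2.05  0.19  0.42  0.    0.01  0.  ]
(-66, -11, 65) [-1.2   1.66  1.12  0.    0.01  0.  ]
(-66, -11, 10) [0.39 0.74 1.12 0.   0.01 0.  ]
(-54, -11, 10) [0.39 0.74 0.72 0.   0.01 0.  ]
(-50, -11, 10) [0.39 0.74 0.58 0.   0.01 0.  ]
```

{"method": "apply_moves", "body": {
  "targets": "-0.38 -0.59 0 0 0 0;-2.05 0.19 0.42 0 0 0;-1.2 1.66 1.12 0 0 0;-1.2 1.66 1.12 0 0 0;0.39 0.74 1.12 0 0 0;0.39 0.74 1.12 0 0 0;0.39 0.74 0.85 0 0 0;0.39 0.74 0.72 0 0 0;0.39 0.74 0.62 0 0 0;0.39 0.74 0.59 0 0 0"
}}

```text
time_s: 22.7
eef_pos: [0.5351, -0.0745, 0.0116]
orientation: [0.542, 0.451, -0.244, 0.666]
ft_force: [1.8, -4.0, -0.2]
opening: 0.009
```

```bash
python3 look2.py w16; python3 -c "
from h import *
units((-62,-11,10),(-62,-8,70),(-62,100,170))"
```

```text
t 22.7 F [ 1.788 -3.962 -0.209] J [-0.489 -0.078  2.044  0.504  0.866  0.465]
bar 0.89 [129.8, 305.6] [38.1 -8.6]
post 0.66 [496.7, 315.5] [-117.5   -1.2]
bar mask conf 0.78 corners(top+side, z=.022 plane)
 [[-38.5 -19.7]
 [ 86.  -20.9]
 [ 86.2   3.5]
 [-38.3   4.7]]
TCP rack [-52.05561268 -11.90052117] z 11.315698123013297
(-62, -11, 10) [ 0.02 -0.05  0.33  0.01  0.02 -0.01]
(-62, -8, 70) [-1.76  0.87  0.34  0.01  0.02 -0.01]
(-62, 100, 170) [-6.45 -0.57  0.36  0.01  0.02 -0.01]
```

The finger is pressing on the bar's end at 4.3 N, and the bar is straight and not moving on. Retreating for the last check.

{"method": "apply_moves", "body": {
  "targets": "0 0 0.35 0 0 0;0 0 0.35 0 0 0;-1.76 0.87 0.36 0 0 0;-3.3 0.4 0.36 0 0 0;-5 -0.1 0.36 0 0 0;-6.45 -0.57 0.36 0 0 0;-6.45 -0.57 0.36 0 0 0;-6.45 -0.57 0.36 0 0 0"
}}

```text
time_s: 24.0
eef_pos: [0.4321, -0.1202, 0.1677]
orientation: [0.543, 0.454, -0.243, 0.663]
ft_force: [0.0, 0.3, -0.6]
opening: 0.004
```

```bash
python3 look2.py w17
python3 - <<'E'
from h import *
P=cams.camera_params('wrist')
for n in ['tweezers','t_bracket','tape_small','bar','bay_end']:
    for q in nets.mark_of('wrist',n)[:1]: print(n,round(q['conf'],2),atz('wrist',q['at'],0,P).round(4),rk(atz('wrist',q['at'],0,P)))
# grey profile along the bar centreline at z=.022: end gap
f=cv2.imread('pics/w17.png',0)
for y in (-16,-2):
    print(y,[(x,int(f[tuple(np.clip(np.round(proj('wrist',np.r_[O+AX*x/1e3+AY*y/1e3,.022],P))[::-1].astype(int),0,[479,639]))])) for x in list(range(-48,-32,2))+list(range(98,124,2))])
E
```

```text
t 24.0 F [ 0.03   0.254 -0.568] J [-0.768 -0.423  1.974  0.475  1.367  0.414]
bar 0.56 [209.8, 196.5] [36.6 -5.5]
post 0.88 [391.0, 184.0] [-117.5   -0.3]
bay_end 0.72 [127.0, 203.9] [109.8   1.5]
bar mask conf 0.74 corners(top+side, z=.022 plane)
 [[-39.1 -19.6]
 [111.9 -20.3]
 [112.1   9.9]
 [-38.9  10.7]]
tweezers 0.96 [ 0.626 -0.306  0.   ] [-300.63797089  -19.23327138]
tape_small 0.87 [0.5722 0.1346 0.    ] [ 132.23771712 -117.55712678]
bar 0.56 [0.4992 0.007  0.    ] [36.79485691 -5.69794543]
bay_end 0.72 [0.4678 0.0735 0.    ] [110.08519164   1.36423908]
-16 [(-48, 145), (-46, 146), (-44, 146), (-42, 145), (-40, 144), (-38, 127), (-36, 177), (-34, 179), (98, 183), (100, 182), (102, 183), (104, 183), (106, 182), (108, 182), (110, 176), (112, 65), (114, 55), (116, 121), (118, 108), (120, 147), (122, 146)]
-2 [(-48, 144), (-46, 144), (-44, 144), (-42, 145), (-40, 115), (-38, 108), (-36, 177), (-34, 185), (98, 186), (100, 186), (102, 186), (104, 186), (106, 186), (108, 186), (110, 180), (112, 68), (114, 57), (116, 120), (118, 117), (120, 145), (122, 146)]
```

```bash
python3 -c "
from h import *
sign_off()"
```

```text
the job is handed in; nothing more can be done
```

The bar is in the bay, straight and pushed home against the end wall, and I handed the job in at about 24 s of the 72 s allowed. It was only ever pushed along the surface.

**What I did:**
1. I pushed the left end away from the robot.
2. I nudged the bar from its far side, towards its right end, to gain clearance at the post.
3. I pushed the right end along the bar's length at about -18°, past the post and into the mouth.
4. I straightened the right end from the near side.
5. I pushed on the end face. It came up against the end wall about 4° off, so I straightened it again and pressed once more.

**Last checks:**
- **Home:** the last press met resistance at 4.3 N (6.8 N at the first contact) and the bar went no further. It spans about x = -38 to +111 mm of the rack; the network put the bay end at +110.
- **Straight:** it lies within about 0.5° of the bay's axis, as far as I located that axis. It sits about 6–8 mm off the axis, towards the far wall.
- **Clear:** the gripper is well away from everything, at a height of 0.17 m.
- **Other things:** the tweezers and tape roll were found where they were, to within about 6 mm of network and calibration scatter. The bracket was not found in the last picture, but nothing went near it.

**What was less certain:**
- A thin dark strip shows between the bar's end and the end wall's top. I took it for the wall's inner face, but a gap of 1–2 mm cannot be ruled out from the picture alone.
- The picture limit was reached before the final pushes, so those checks rest on numbers only.

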